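# Set up the water-test bench: photometer in its charger, reagents in their drip cups

### The job

Set up the water-test bench for the next check: lay the black photometer face up and fully down in the pocket of its white charging cradle, with the cuvette-cover end away from the cradle's contact block, and stand each of the three dropper bottles on the floor of the drip cup that has the colour of its label band. Keep the bottles upright all the way, do not knock over the glass cuvette, and leave everything released and at rest.

Things in the scene. Friction and masses are not known exactly. Their poses are not given: they have to be found in the camera images.
- bottle_red: White plastic dropper bottle with a red cap and a red label band, about 25 g, standing upright on the table at the start. Round body 27 mm in diameter, straight from the foot up to 37 mm; above that a shoulder and a narrow dropper cap, 62 mm high in all (grip the straight body, not the cap). Origin: centre of its underside; z is its upright axis.
- bottle_green: White plastic dropper bottle with a green cap and a green label band, about 25 g, standing upright on the table at the start. Round body 27 mm in diameter, straight from the foot up to 45 mm; above that a shoulder and a narrow dropper cap, 75 mm high in all (grip the straight body, not the cap). Origin: centre of its underside; z is its upright axis.
- bottle_blue: White plastic dropper bottle with a white cap and a blue label band, about 25 g, standing upright on the table at the start. Round body 27 mm in diameter, straight from the foot up to 41 mm; above that a shoulder and a narrow dropper cap, 68 mm high in all (grip the straight body, not the cap). Origin: centre of its underside; z is its upright axis.
- meter: Black hand-held photometer lying face up, 0.26 kg: 150 mm long (x), 62 wide (y), 30 high, 36 over the cover. Round-cornered oblong; the square cuvette cover (it does not open) is on the top face at the +x end, the red keys nearer the -x end. Origin: centre of its underside; x along its length towards the cover, z up. Grip across the middle of its width.
- meter_cover (a point): Middle of the photometer's cuvette cover: 52 mm from its centre along its +x, 36 mm above its underside.
- cup_red: Red plastic drip cup on a dark rubber foot, fixed to the table. Round: 65 mm over the rim, rim 16 mm above the table; flared mouth 57 mm wide narrowing to a flat floor 39 mm in diameter that lies 6 mm above the table. Origin: centre of its underside on the table; z up.
- cup_green: Green plastic drip cup on a dark rubber foot, fixed to the table. Round: 65 mm over the rim, rim 16 mm above the table; flared mouth 57 mm wide narrowing to a flat floor 39 mm in diameter that lies 6 mm above the table. Origin: centre of its underside on the table; z up.
- cup_blue: Blue plastic drip cup on a dark rubber foot, fixed to the table. Round: 65 mm over the rim, rim 16 mm above the table; flared mouth 57 mm wide narrowing to a flat floor 39 mm in diameter that lies 6 mm above the table. Origin: centre of its underside on the table; z up.
- cradle: White charging cradle, fixed, 187 x 94 mm, walls 24 high, black block with two brass contacts at its -x end. Pocket 158 long (x), 70 wide (y), sloped lead-ins; its floor is 8 mm above the table. The long walls are cut away for 70 mm in the middle, for fingers. Origin: underside, below the pocket's middle; x points away from the contact block, z up. A photometer seated right has its x along this x.
- cuvette: Empty glass cuvette with a black screw cap, 25 mm in diameter and 61 mm high, standing loose on the table amid the work; a fragile bystander. Origin: centre of its underside; z is its upright axis.
Not all that is in view belongs to the job. Of the things that look like the cup_green, the smaller one is meant.

How it is judged:
At the end, for the whole second after the job is handed in: Each bottle stands upright (0.1 rad) on the floor of the cup of its label's colour, within 10 mm of centre; the photometer lies level on the floor of the cradle's pocket, within 10 mm and 0.12 rad, its cover end away from the contact block; both within 4 mm of the floor; all released, at rest (horizontal distance between bottle_red and cup_red below 0.01 m and z of bottle_red in the frame of cup_red below 0.01 m and angle between each of bottle_red, bottle_green, bottle_blue's own z axis and vertical below 0.1 rad and linear speed of each of bottle_red, bottle_green, bottle_blue, meter below 0.02 m/s and horizontal distance between bottle_green and cup_green below 0.01 m and z of bottle_green in the frame of cup_green below 0.01 m and horizontal distance between bottle_blue and cup_blue below 0.01 m and z of bottle_blue in the frame of cup_blue below 0.01 m and horizontal distance between meter and cradle below 0.01 m and z of meter in the frame of cradle below 0.012 m and x of meter_cover in the frame of cradle above 0.035 m and angle between the x axis of meter and the x axis of cradle, either way round below 0.12 rad and angle between meter's own z axis and vertical below 0.08 rad); the robot touches nothing.
It fails at once if the bottle with the red label is tipped over (more than about 45 degrees) (angle between bottle_red's own z axis and vertical above 0.8 rad).
It fails at once if the bottle with the green label is tipped over (more than about 45 degrees) (angle between bottle_green's own z axis and vertical above 0.8 rad).
It fails at once if the bottle with the blue label is tipped over (more than about 45 degrees) (angle between bottle_blue's own z axis and vertical above 0.8 rad).
It fails at once if the glass cuvette is knocked over (angle between cuvette's own z axis and vertical above 0.8 rad).
It also fails if it takes over 106 s, if anything falls off the work surface, if the arm or the gripper's body presses on something with over 40 N, if the wrist force passes 120 N, or if a joint passes its speed limit or range.

### The arm

A 7-joint arm with a two-finger parallel gripper is mounted at the origin on the work surface; the furniture and walls round the work are solid. World frame = base frame: x ahead of the robot, y to its left, z up, the work surface at z = 0. Lengths are in m, angles in rad, forces in N, time in s.
With the tool pointing down it reaches from about 0.4 to 0.925 m from the base axis. Payload 5.6 kg.
Tool frame: the origin (TCP) lies on the centre line of the jaws, within the pads' length; the fingertips stand 17 mm ahead of it and the grasp point (between the pads) lies 2 mm behind it; z points along the fingers, y is the line along which they close (so a half turn about z gives the same grasp; the last joint's range is limited). The gripper opens to 85 mm and grips with 20 to 120 N. Pads are 22 mm wide; open, the fingers measure 114 mm over their backs; the gripper's body (76 mm by 85 mm) begins 54 mm behind the grasp point. The pads swing forward as they close: fully open they stand 13 mm farther back than shut.
Start: joints at [1.152, 0.468, -0.012, 1.603, 0.006, 1.071, -0.056], TCP at [0.239, -0.605, 0.221] pointing down, gripper open.
Joint ranges: [-2.53, 2.53], [-0.31, 2.02], [-1.57, 1.55], [0.28, 2.44], [-1.29, 4.43], [0.15, 1.84], [-2.92, 2.92]. Speed limits (rad/s): [2.57, 2.57, 3.14, 3.14, 3.14, 3.14, 3.14].

### API

Orientations are given as a unit quaternion [x, y, z, w].
In Python, from station import state, capture, camera_info, hand_in gives the robot as it stands. The module is installed in compiled form; this text tells all that it offers.
- The arm moves only by the tool step_arm, never from a script. Its argument "motion" is a list that holds one entry, the list of rows, each a list of 7 numbers: the shift along the world's x, y, z in mm, then the turn, a rotation vector about the world's x, y, z in degrees, then the opening, from 0 (shut) to 1 (fully open). In form: [[[dx, dy, dz, ax, ay, az, jaw], ...]]. A call has 1 to 10 rows; each row is the pose to reach, as a shift and turn from the pose commanded when the call began; what a row does not reach only later rows make up. A row lasts 1/8 s, in which the tool goes at most 62.5 mm and 10.7 degrees, less where a joint would pass 70% of its speed; a pose out of reach is approached as far as the arm can. A call with a gripper value outside its range is refused whole. The fingers move at their own pace and stop on an object; "newtons" is the grip in N (left out, the last holds). Time passes only in rows, so rows that repeat a pose let the fingers close. It gives the time, the measured TCP pose, the force, the opening and the grip force at its end, in the units of the state.
- state(): the state, without advancing time (a new reading comes with each control period).
- capture(name): name is "scene" or "top" or "wrist"; returns the picture (420x560x3 uint8, red, green, blue); there is no depth.
- camera_info(name): a dict with "fx", "fy", "cx", "cy" (pixels), "cam_to_world" (4x4, takes a point from camera to world coordinates); the wrist camera has in their place "tool_from_camera" (4x4, takes a point from camera to tool coordinates, whose origin is the TCP and whose axes are the flange's). Camera axes: x right, y down, z forward; pixel columns grow to the right and rows downward; lengths in m; the calibration is good to about 2 mm. A picture is of the moment at which its call begins: read the wrist's pose just before it. camera_info takes no time and is no camera call.
- hand_in(): hands the job in; it is judged then, once.
The state is a dict: "time": time; "qpos": joint angles; "qd": joint speeds; "joint_torque": joint torques, N m; "eef_pos": TCP position; "ee_rot": TCP orientation; "force": force on the tool from outside, world axes, zero at the start; "torque": the same for the moment, N m; "gripper_width": finger opening in m; "grasp_force": force on a finger pad.
Only numpy, scipy, OpenCV 4.12 (cv2) and the standard library are available. Lean on these libraries where they do the work, as an engineer would, in place of code of your own. Each camera call takes 0.05 s, during which the arm holds its last target. There are 200 camera calls.

## Working session

There is one attempt and no reset: what is moved stays moved. The work goes in short steps, Python scripts to look and compute and a tool call to move; the robot and the scene stay as the last step left them, time stands still between calls to the robot, and variables do not carry over. Pictures are saved under pics/ and viewed, at most 14 in all, crops included, and the job is handed in when it is done.

Besides the shell and the picture viewer there is one more tool, called after "Emit:" as name([rows], argument=value, ...), one row to a line, values as JSON. step_arm: Moves the arm, as the interface text tells. Its arguments: {"type":"object","properties":{"motion":{"type":"array","items":{"type":"array","items":{"type":"array","items":{"type":"number"}}}},"newtons":{"type":"number"}},"required":["motion"]}

```bash
mkdir -p pics; python3 - <<'E'
from station import *
import cv2
for n in("scene","top"):
    im=capture(n); cv2.imwrite(f"pics/{n}0.png",im[...,::-1]); i=camera_info(n); print(n,i)
print(camera_info("wrist")); print(state())
E
```

```text
scene {'fx': 403.18182390744954, 'fy': 403.18182390744954, 'cx': 276.0550881074761, 'cy': 209.36498101561014, 'cam_to_world': array([[-0.71737783, -0.42766257,  0.54997615, -0.07114261],
       [-0.69668224,  0.43843251, -0.56781229,  0.66144342],
       [ 0.00170464, -0.79049457, -0.61246668,  0.69175043],
       [ 0.        ,  0.        ,  0.        ,  1.        ]])}
top {'fx': 419.4230197874849, 'fy': 419.4230197874849, 'cx': 272.0185737120482, 'cy': 203.50044547770386, 'cam_to_world': array([[-0.0724821 , -0.97155724,  0.22543929,  0.27550873],
       [-0.99736202,  0.07149343, -0.01255741,  0.05496317],
       [-0.00391719, -0.22575478, -0.97417629,  1.16333223],
       [ 0.        ,  0.        ,  0.        ,  1.        ]])}
{'fx': 306.6361318148863, 'fy': 306.6361318148863, 'cx': 276.1037655011991, 'cy': 205.67797713051843, 'tool_from_camera': array([[ 8.03491381e-04, -9.49066368e-01, -3.15075202e-01,
         8.03786560e-02],
       [ 9.99999413e-01,  5.33472085e-04,  9.43236703e-04,
        -8.87306265e-05],
       [-7.27110407e-04, -3.15075775e-01,  9.49066240e-01,
        -
[... 152 characters left out ...]
3292 , -0.01156855,  1.60354297,  0.00597635,
        1.07140582, -0.05629043]), 'qd': array([ 5.27766924e-04, -3.43901812e-03,  5.16346056e-04, -2.66795010e-03,
       -2.57657821e-03,  1.93794299e-04, -1.64109991e-05]), 'joint_torque': array([ 1.49388063e-03, -5.33520699e+01,  2.15537549e-02, -2.51967466e+01,
        1.14608923e-02,  4.27030420e-03, -1.15527581e-05]), 'eef_pos': array([ 0.23829204, -0.60417643,  0.21970283]), 'ee_rot': array([ 9.82407110e-01,  1.86750069e-01, -2.09162900e-04, -7.98580301e-04]), 'force': array([ 3.66205026e-05, -4.09530573e-03,  6.41910715e-01]), 'torque': array([0.01276063, 0.01163508, 0.01823796]), 'grasp_force': 0.0, 'gripper_width': 0.08582058906961954}
```

View pics/scene0.png

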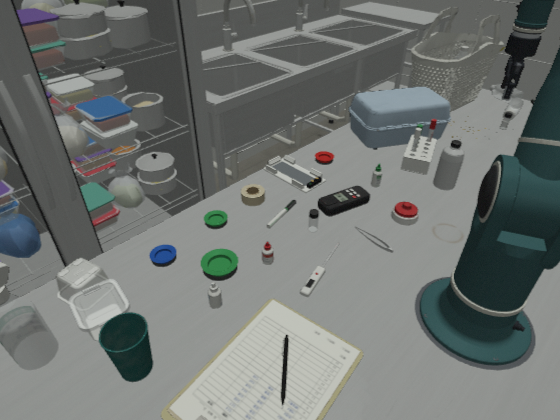

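View pics/top0.png

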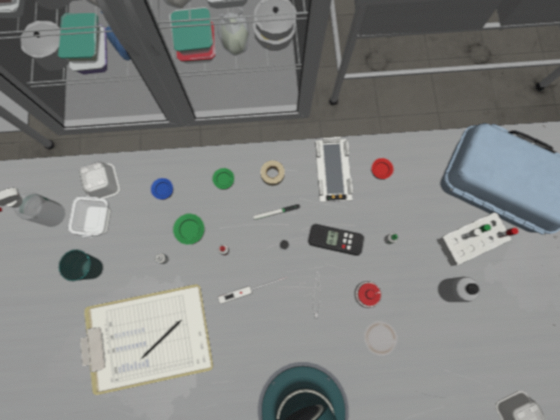

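The pictures show:

- **Green cups:** candidates are the small one at top(223,179) and the big one at top(189,229). The smaller is meant.
- **Red cups:** the plain dish at top(382,168) fits the description. The item at top(368,294) has a white part in it.
- **Blue cup:** top(162,189).
- **Bottles:** red at (223,250), green at (392,238), blue/white at (160,258).
- **Others:** cuvette at (284,244), meter at (336,239), cradle at (334,169).

I'll confirm these in an enlarged crop.

```bash
cat > h.py <<'E'
import numpy as np,cv2
from station import *
def load(n): return cv2.imread(f"pics/{n}.png")[...,::-1]
def ray(ci,T,u,v):
    d=T[:3,:3]@np.array([(u-ci["cx"])/ci["fx"],(v-ci["cy"])/ci["fy"],1]); return T[:3,3],d
def onz(name,u,v,z,T=None):
    ci=camera_info(name); o,d=ray(ci,ci["cam_to_world"] if T is None else T,u,v); return (o+d*(z-o[2])/d[2]).round(4)
def tri(a,b):
    A=np.zeros((3,3));B=np.zeros(3)
    for n,(u,v) in (("scene",a),("top",b)):
        ci=camera_info(n);o,d=ray(ci,ci["cam_to_world"],u,v);d/=np.linalg.norm(d);P=np.eye(3)-np.outer(d,d);A+=P;B+=P@o
    return np.linalg.solve(A,B).round(4)
def wristT(s):
    from scipy.spatial.transform import Rotation as R
    T=np.eye(4);T[:3,:3]=R.from_quat(s["ee_rot"]).as_matrix();T[:3,3]=s["eef_pos"];return T@camera_info("wrist")["tool_from_camera"]
def blobs(im,mask,amin=15):
    n,l,st,c=cv2.connectedComponentsWithStats(mask.astype(np.uint8));return [(c[i].round(1),st[i]) for i in range(1,n) if st[i][4]>=amin]
E
python3 - <<'E'
from h import *
im=load("top0");cv2.imwrite("pics/c1.png",cv2.resize(im[130:320,140:405],None,fx=3,fy=3,interpolation=cv2.INTER_CUBIC)[...,::-1])
hsv=cv2.cvtColor(np.ascontiguousarray(im),cv2.COLOR_RGB2HSV);H,S,V=cv2.split(hsv)
for n,m in dict(red=((H<8)|(H>172)),green=(H>45)&(H<85),blue=(H>105)&(H<130)).items():
    for c,s in blobs(im,m&(S>110)&(V>50),8):
        if 130<c[1]<320 and 140<c[0]<420: print(n,c,s,onz("top",*(s[:2]+(s[2:4]-1)/2),.016))
for n,p in dict(bl=(160,258),rd=(223,250),gr=(392,238),cuv=(284,244),met=(336,239),crad=(334,169)).items(): print(n,onz("top",*p,.03))
E
```

```text
red [382.  168.2] [372 158  21  21 351] [ 0.6219 -0.2812  0.016 ]
red [343.3 245.9] [342 244   4   5  13] [ 0.4073 -0.1466  0.016 ]
red [222.1 248.3] [220 247   5   4  13] [0.4248 0.1861 0.016 ]
red [368.7 294. ] [358 283  22  23 377] [ 0.2745 -0.1989  0.016 ]
green [222.9 178.3] [213 169  20  20 317] [0.6243 0.1756 0.016 ]
green [188.3 228.7] [174 214  30  30 689] [0.4871 0.2762 0.016 ]
green [394.2 236.6] [393 235   4   4  10] [ 0.4232 -0.2895  0.016 ]
blue [161.6 188.4] [151 179  22  20 346] [0.6075 0.3494 0.016 ]
bl [0.4095 0.3524 0.03  ]
rd [0.4187 0.182  0.03  ]
gr [ 0.4178 -0.278   0.03  ]
cuv [0.4229 0.0161 0.03  ]
met [ 0.4262 -0.1259  0.03  ]
crad [ 0.6247 -0.1416  0.03  ]
```

View pics/c1.png

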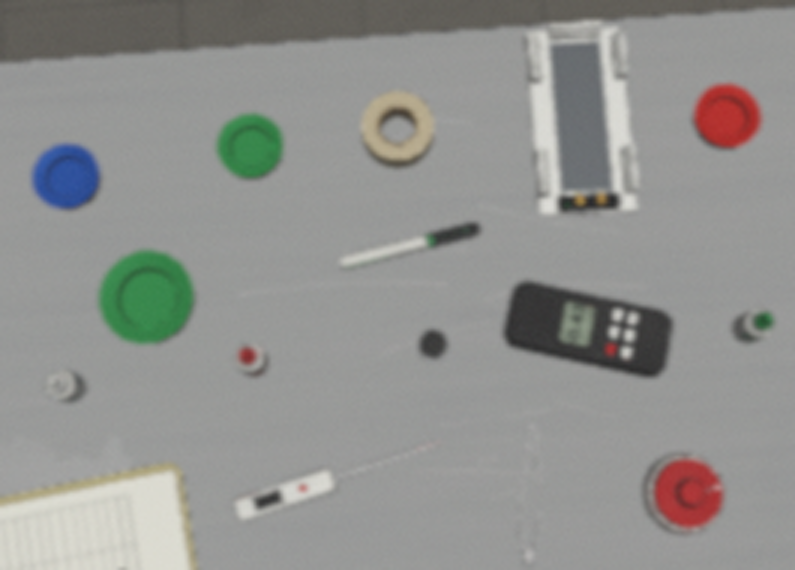

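The smaller green cup, at crop(250,146), is a plain drip cup and is the one meant. The red cup is crop(727,117); the item at crop(690,492) is a lidded red jar. The meter's keys face −y, so its cover end is at +y. The contact block is at the cradle's near end (crop 588,203), so cradle x is about world +x. Next I'll move over the meter and look from close by.

Emit:
step_arm([
  [[0,20,40,0,0,0,1],[20,75,60,0,0,8,1],[40,130,60,0,0,16,1],[60,185,60,0,0,24,1],[85,240,60,0,0,32,1],[110,295,60,0,0,40,1],[135,350,60,0,0,48,1],[160,405,50,0,0,48,1],[180,450,30,0,0,48,1],[188,478,20,0,0,48,1]],
])

```text
time: 1.35
eef_pos: [0.4267, -0.1239, 0.2397]
ee_rot: [0.821, 0.572, -0.0, -0.001]
force: [0.2, -0.9, 0.2]
gripper_width: 0.0852
grasp_force: 0.0
```

```bash
python3 - <<'E'
from h import *
s=state();np.save("pics/T1.npy",wristT(s));im=capture("wrist");cv2.imwrite("pics/w1.png",im[...,::-1]);print(s["time"],s["eef_pos"],s["ee_rot"],s["qpos"])
E
```

```text
1.35 [ 0.42668374 -0.12393097  0.23971711] [ 8.20588694e-01  5.71518915e-01 -1.41347653e-04 -5.52459314e-04] [ 0.65973234  0.13100147 -0.48357995  2.03428914  0.07186101  0.99334703
 -0.21373381]
```

View pics/w1.png

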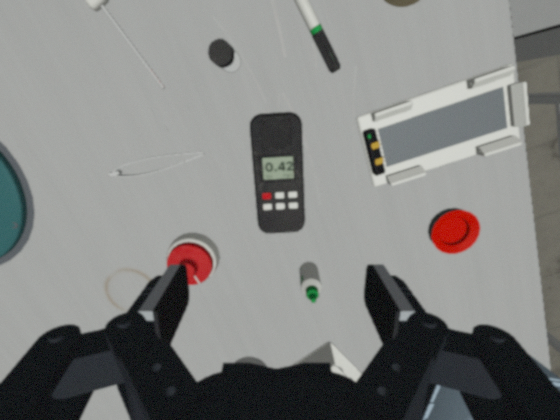

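The wrist view shows the meter at (277,172) with its keys towards −y. The cradle's pocket is at (443,125) with its contact block at (375,150). The red cup is at (455,231), the green bottle at (311,285), and the cuvette, which stays put, at (225,55). Now I'll measure them.

```bash
python3 - <<'E'
from h import *
im=load("w1");T=np.load("pics/T1.npy");hsv=cv2.cvtColor(np.ascontiguousarray(im),cv2.COLOR_RGB2HSV);H,S,V=cv2.split(hsv)
P=lambda p,z:onz("wrist",*p,z,T)
def rect(mask,seed,z,close=9,hull=True):
    m=cv2.morphologyEx(mask.astype(np.uint8),cv2.MORPH_CLOSE,np.ones((close,close)))
    n,l=cv2.connectedComponents(m);cs,_=cv2.findContours((l==l[seed[1],seed[0]]).astype(np.uint8),0,2)
    c=max(cs,key=cv2.contourArea)[:,0,:]
    w=np.array([P(p,z)[:2] for p in c])*1000
    (x,y),sz,a=cv2.minAreaRect(w.astype(np.float32)); b=cv2.boxPoints(((x,y),sz,a)); 
    e=[b[1]-b[0],b[2]-b[1]];e=max(e,key=np.linalg.norm);print(seed,"c",x,y,"sz",sz,"long ang",np.degrees(np.arctan2(e[1],e[0])))
rect(V<70,(262,190),.02)
print(im[125,443],im[95,490],im[170,410],im[60,443], im[30,450])
gray=(S>25)&(V<130)&(V>70); rect((V<140)&(V>80)&(im[...,2].astype(int)-im[...,0]>6),(443,125),.008,3)
rect(V>200,(385,177),.024,3)
for n,m in dict(red=((H<8)|(H>172)),green=(H>45)&(H<85)).items():
    for c,s in blobs(im,m&(S>110)&(V>50),20): print(n,c,s,P(s[:2]+(s[2:4]-1)/2,.016 if n=="red" else .07))
for p,z in (((311,270),0),((312,295),.075),((221,53),.06)): print(p,P(p,z))
x0,y0=340,60;cv2.imwrite("pics/c2.png",cv2.resize(im[60:200,345:535],None,fx=4,fy=4,interpolation=2)[...,::-1])
E
```

```text
(262, 190) c 427.1896667480469 -128.8057861328125 sz (149.225341796875, 59.09614562988281) long ang 73.2075
[114 121 124] [111 118 121] [166 166 162] [162 165 162] [163 165 163]
(443, 125) c 634.8270263671875 -144.57240295410156 sz (46.703277587890625, 146.92929077148438) long ang -1.3346044
(385, 177) c 391.271240234375 -233.62567138671875 sz (596.5601806640625, 923.3198852539062) long ang -20.205242
red [266.2 195.6] [261 192  11   8  80] [ 0.4033 -0.1484  0.016 ]
red [454.6 231. ] [ 430  209   50   45 1667] [ 0.6217 -0.2815  0.016 ]
red [191.5 261.1] [ 167  243   45   42 1172] [ 0.2684 -0.2033  0.016 ]
green [316.   29.7] [311  25  11  10  56] [0.5119 0.0007 0.07  ]
green [369.1 136. ] [367 133   5   6  25] [ 0.5335 -0.1105  0.07  ]
green [311.8 293.2] [307 287  11  15 118] [ 0.4188 -0.2716  0.07  ]
(311, 270) [ 0.4224 -0.2808  0.    ]
(312, 295) [ 0.4189 -0.2695  0.075 ]
(221, 53) [0.4197 0.0151 0.06  ]
```

View pics/c2.png

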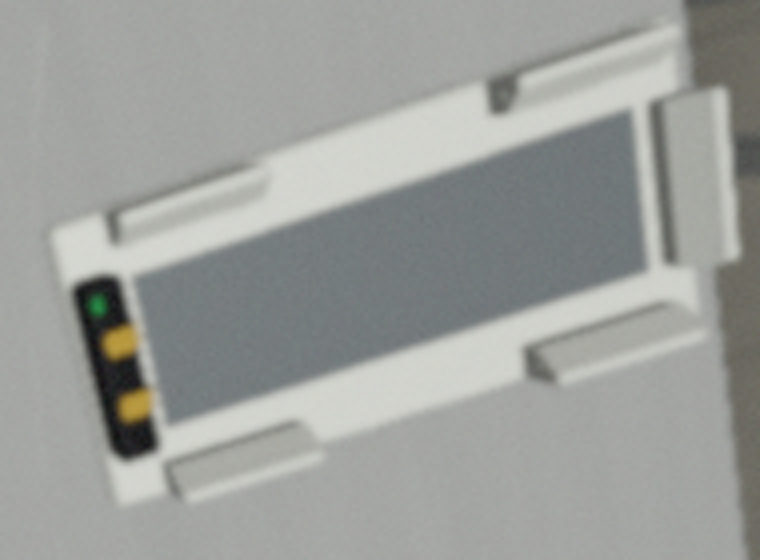

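The crop shows the grey pocket mat framed by the white base. The long walls are open in the middle, as described, and the contact block with brass contacts is at (115,365). I'll cross-check the pocket centre.

```bash
python3 - <<'E'
from h import *
T=np.load("pics/T1.npy")
def C(u,v,z): return onz("wrist",345+(u+.5)/4-.5,60+(v+.5)/4-.5,z,T)
for n,u,v in (("baseNL",52,230),("baseNR",118,503),("baseLmid",380,115),("baseRmid",430,407),("matNL",133,275),("matNR",168,425),("matFL",632,108),("matFR",650,265),("farwallbase L",655,108),("farR",665,262)): print(n,C(u,v,.008), C(u,v,.0))
for n,u,v in (("wallNLin",265,165),("wallFLend",487,85),("wallNRend",322,455),("wallFRend",530,350),("wallFRtop",565,382),("wNRtop",190,500),("farTopin R",740,258),("farTop L",727,90)): print(n,C(u,v,.024))
t=load("top0");h=cv2.cvtColor(np.ascontiguousarray(t),cv2.COLOR_RGB2HSV)
m=(t[...,2].astype(int)-t[...,0]>5)&(h[...,2]>80)&(h[...,2]<140)
for c,s in blobs(t,m,200):
    if 310<c[0]<360 and 130<c[1]<210: print(c,s,onz("top",*c,.008))
E
```

```text
baseNL [ 0.5413 -0.0966  0.008 ] [ 0.5431 -0.0976  0.    ]
baseNR [ 0.5386 -0.1863  0.008 ] [ 0.5404 -0.1891  0.    ]
baseLmid [ 0.6404 -0.0985  0.008 ] [ 0.6443 -0.0995  0.    ]
baseRmid [ 0.639  -0.1899  0.008 ] [ 0.6428 -0.1929  0.    ]
matNL [ 0.561  -0.1179  0.008 ] [ 0.5632 -0.1194  0.    ]
matNR [ 0.5599 -0.1669  0.008 ] [ 0.5621 -0.1694  0.    ]
matFL [ 0.7101 -0.1221  0.008 ] [ 0.7154 -0.1237  0.    ]
matFR [ 0.7095 -0.1695  0.008 ] [ 0.7148 -0.1721  0.    ]
farwallbase L [ 0.7164 -0.1245  0.008 ] [ 0.7219 -0.1261  0.    ]
farR [ 0.7139 -0.1702  0.008 ] [ 0.7193 -0.1728  0.    ]
wallNLin [ 0.5994 -0.0983  0.024 ]
wallFLend [ 0.6622 -0.0989  0.024 ]
wallNRend [ 0.5976 -0.1874  0.024 ]
wallFRend [ 0.6623 -0.1772  0.024 ]
wallFRtop [ 0.6708 -0.1905  0.024 ]
wNRtop [ 0.5563 -0.1873  0.024 ]
farTopin R [ 0.7238 -0.1716  0.024 ]
farTop L [ 0.725  -0.1235  0.024 ]
[333.1 168.7] [325 145  18  48 643] [ 0.6326 -0.1429  0.008 ]
```

Emit:
step_arm([
  [[0,-5,-60,0,0,3.5,1],[0,-5,-120,0,0,3.5,1],[0,-5,-170,0,0,3.5,1],[0,-5,-200,0,0,3.5,1],[0,-5,-217,0,0,3.5,1],[0,-5,-217,0,0,3.5,1],[0,-5,-217,0,0,3.5,0],[0,-5,-217,0,0,3.5,0],[0,-5,-217,0,0,3.5,0],[0,-5,-217,0,0,3.5,0]],
], newtons=45)

```text
time: 2.65
eef_pos: [0.4268, -0.1318, 0.024]
ee_rot: [0.804, 0.595, 0.0, 0.0]
force: [0.3, -1.3, -0.2]
gripper_width: 0.0123
grasp_force: 0.0
```

```bash
python3 - <<'E'
from h import *
s=state();print(s["eef_pos"],s["gripper_width"],s["grasp_force"],s["force"])
a=capture("scene")[130:260,270:430];cv2.imwrite("pics/s2.png",cv2.resize(a,None,fx=4.5,fy=4.5,interpolation=2)[...,::-1])
E
```

```text
[ 0.42675169 -0.13182592  0.02399238] 0.012321205545840173 0.0 [ 0.34651836 -1.28557953 -0.19788473]
```

View pics/s2.png

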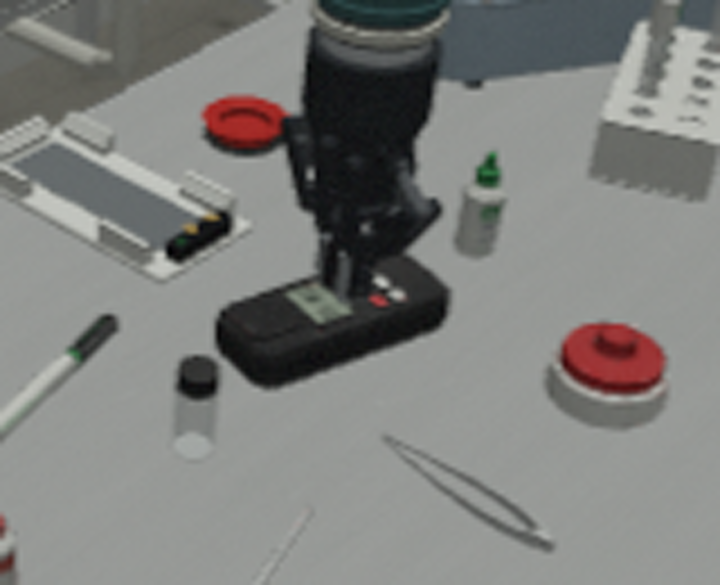

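```bash
python3 - <<'E'
from h import *
ci=camera_info("scene");W=np.linalg.inv(ci["cam_to_world"])
for z in (0,.007,.024,.03,.04,.05):
    p=W@np.array([.4268,-.1318,z,1]);u=ci["fx"]*p[0]/p[2]+ci["cx"];v=ci["fy"]*p[1]/p[2]+ci["cy"];print(z,((u-270)*4.5,(v-130)*4.5))
s=state();T=wristT(s);im=capture("wrist");cv2.imwrite("pics/w2.png",im[...,::-1])
E
```

```text
0 (np.float64(334.2531356940192), np.float64(335.1574870957029))
0.007 (np.float64(335.42294703371664), np.float64(326.296685067042))
0.024 (np.float64(338.30076736092894), np.float64(304.4984725449446))
0.03 (np.float64(339.32913534320954), np.float64(296.70904121154996))
0.04 (np.float64(341.05803220765625), np.float64(283.613414315168))
0.05 (np.float64(342.8058831958706), np.float64(270.37421833834304))
```

View pics/w2.png

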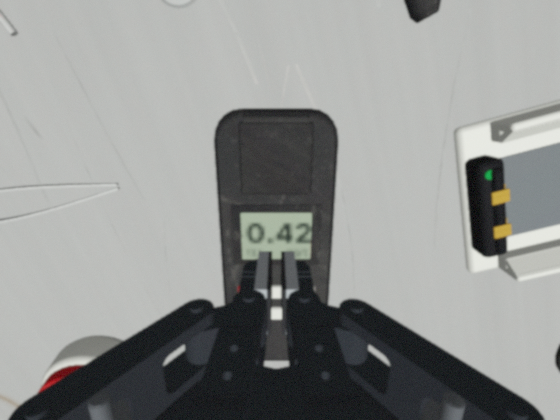

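Emit:
step_arm([
  [[0,0,5,0,0,0,0],[0,0,10,0,0,0,0],[0,0,20,0,0,0,0],[0,0,40,0,0,0,0],[0,0,40,0,0,0,0]],
])

```text
time: 3.38
eef_pos: [0.4277, -0.1321, 0.0651]
ee_rot: [0.804, 0.595, 0.001, 0.001]
force: [-0.5, -0.5, -0.3]
gripper_width: 0.0002
grasp_force: 0.0
```

```bash
python3 - <<'E'
from h import *
s=state();print(s)
a=capture("scene")[130:230,290:400];b=capture("wrist")[90:330,180:380]
o=np.hstack([cv2.resize(a,(440,400)),cv2.resize(b,(333,400))])
cv2.imwrite("pics/s3.png",o[...,::-1])
E
```

```text
{'time': 3.375, 'qpos': array([ 0.5728691 ,  0.42122658, -0.4068859 ,  2.17701721,  0.29568077,
        0.59105784, -0.34549258]), 'qd': array([-0.00977803,  0.02818203,  0.01539436,  0.01781355,  0.01257382,
       -0.01540329, -0.01002235]), 'joint_torque': array([  0.0686603 , -39.36844826,  -3.91888529, -15.47220647,
        -0.08891754,   0.14854297,   0.08794588]), 'eef_pos': array([ 0.42773337, -0.13208031,  0.06508206]), 'ee_rot': array([0.80379653, 0.59490171, 0.00095371, 0.00147757]), 'force': array([-0.46360481, -0.50584713, -0.25955513]), 'torque': array([-0.03479818, -0.02926835, -0.00139344]), 'grasp_force': 0.0, 'gripper_width': 0.0002113457302147481}
```

View pics/s3.png

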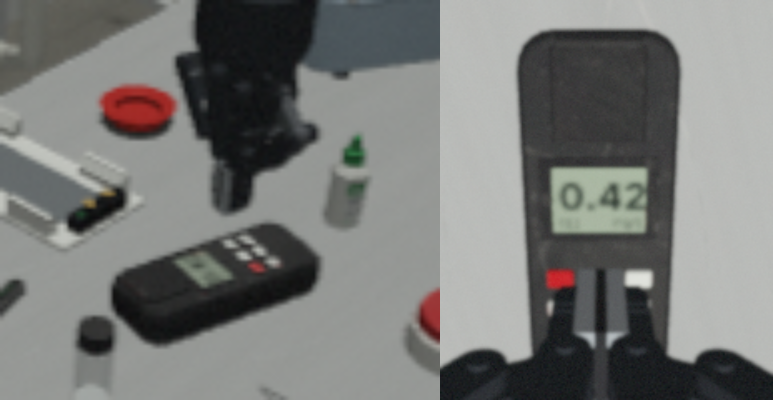

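The shut fingertips show at about z 0.077 with the TCP reading 0.065. So the tips actually stand behind the reported TCP, not 17 mm ahead of it, and the jaws closed above the meter, which hasn't moved. I'll open, go lower, and re-measure from a close view.

Emit:
step_arm([
  [[0,3,0,0,0,0,1],[0,3,0,0,0,0,1],[0,3,0,0,0,0,1],[0,3,0,0,0,0,1],[0,3,0,0,0,0,1],[0,3,-20,0,0,0,1],[0,3,-40,0,0,0,1],[0,3,-40,0,0,0,1]],
])

```text
time: 4.47
eef_pos: [0.4255, -0.1284, 0.0226]
ee_rot: [0.804, 0.595, -0.001, -0.001]
force: [-0.1, -0.8, -0.1]
gripper_width: 0.0854
grasp_force: 0.0
```

```bash
python3 - <<'E'
from h import *
s=state();print(s["eef_pos"],s["force"],s["gripper_width"])
a=capture("scene")[120:230,280:410];b=capture("wrist")
o=np.hstack([cv2.resize(a,(390,330),interpolation=2),cv2.resize(b[:,60:500],(346,330))])
cv2.imwrite("pics/s4.png",o[...,::-1]);cv2.imwrite("pics/w4.png",b[...,::-1])
E
```

```text
[ 0.42547066 -0.12835733  0.02264588] [-0.10063542 -0.78308041 -0.10674494] 0.08543633327353349
```

View pics/s4.png

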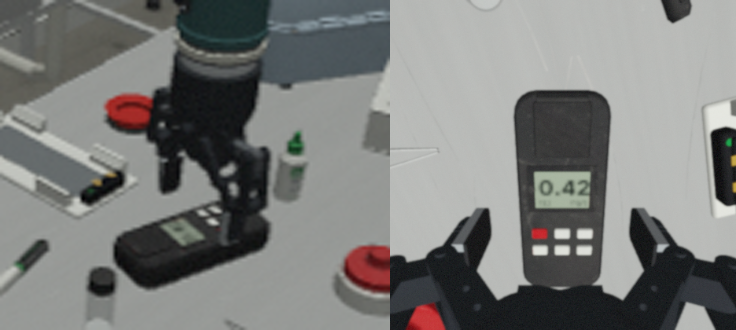

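```bash
python3 - <<'E'
from h import *
ci=camera_info("scene");W=np.linalg.inv(ci["cam_to_world"])
def pr(p):
    p=W@np.array([*p,1]);return (round((ci["fx"]*p[0]/p[2]+ci["cx"]-280)*3),round((ci["fy"]*p[1]/p[2]+ci["cy"]-120)*3))
c=np.array([.4255,-.1284]);y=np.array([.956,-.292])
for z in (.005,.015,.025,.035,.045,.055): print(z,"near",pr([*(c-.047*y),z]),"far",pr([*(c+.047*y),z]))
wi=camera_info("wrist");M=np.linalg.inv(wi["tool_from_camera"])
for z in (-.04,-.02,0,.02):
  print(z,[tuple((np.array([wi["fx"]*q[0]/q[2]+wi["cx"]-60,wi["fy"]*q[1]/q[2]+wi["cy"]])/1.2727+[390,0]).round()) for q in [M@np.array([x,.0427,z,1]) for x in(-.011,.011)]])
E
python3 - <<'E'
import cv2
i=cv2.imread('pics/w4.png')[220:400,60:500];cv2.imwrite('pics/c4.png',cv2.resize(i,None,fx=1.8,fy=1.8,interpolation=2))
E
```

```text
0.005 near (223, 278) far (163, 226)
0.015 near (224, 270) far (164, 217)
0.025 near (226, 261) far (165, 209)
0.035 near (227, 252) far (166, 200)
0.045 near (228, 243) far (167, 192)
0.055 near (230, 234) far (168, 183)
-0.04 [(np.float64(636.0), np.float64(251.0)), (np.float64(640.0), np.float64(218.0))]
-0.02 [(np.float64(626.0), np.float64(231.0)), (np.float64(630.0), np.float64(200.0))]
0 [(np.float64(619.0), np.float64(215.0)), (np.float64(622.0), np.float64(187.0))]
0.02 [(np.float64(613.0), np.float64(202.0)), (np.float64(615.0), np.float64(176.0))]
```

View pics/c4.png

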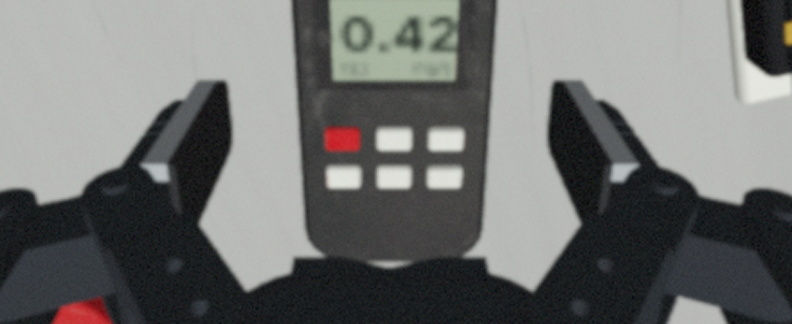

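The open tips are about 24 mm behind the reported TCP, in both the scene view (230,243) and the wrist view (552,82). That means all documented tool offsets are about 28 mm short, so I'll plan with that. Now lower and grip.

Emit:
step_arm([
  [[1,0,-10,0,0,0,1],[1,0,-20,0,0,0,1],[1,0,-28,0,0,0,1],[1,0,-34,0,0,0,1],[1,0,-34,0,0,0,1],[1,0,-34,0,0,0,0],[1,0,-34,0,0,0,0],[1,0,-34,0,0,0,0],[1,0,-34,0,0,0,0]],
], newtons=45)

```text
time: 5.7
eef_pos: [0.4276, -0.1287, -0.0099]
ee_rot: [0.804, 0.595, -0.0, 0.0]
force: [-0.9, 0.0, 5.3]
gripper_width: 0.0602
grasp_force: 48.8
```

Emit:
step_arm([
  [[0,0,10,0,0,0,0],[0,0,35,0,0,0,0],[0,0,70,0,0,0,0],[40,0,80,0,0,-10,0],[80,-3,80,0,0,-20,0],[120,-6,80,0,0,-30,0],[150,-10,80,0,0,-40,0],[180,-13,80,0,0,-50,0],[200,-15,80,0,0,-60,0],[206,-15,80,0,0,-70,0]],
])

```text
time: 6.95
eef_pos: [0.6343, -0.1434, 0.0695]
ee_rot: [1.0, 0.024, 0.0, -0.0]
force: [0.3, 0.5, -2.2]
gripper_width: 0.0603
grasp_force: 50.5
```

Emit:
step_arm([
  [[0,0,0,0,0,-4,0],[0,0,0,0,0,-4,0],[0,0,0,0,0,-4,0]],
])

```text
time: 7.32
eef_pos: [0.6332, -0.1436, 0.0696]
ee_rot: [1.0, -0.008, -0.0, -0.0]
force: [-0.3, 0.5, -3.0]
gripper_width: 0.0602
grasp_force: 50.5
```

```bash
python3 - <<'E'
from h import *
s=state();T=wristT(s);np.save("pics/T5.npy",T);b=capture("wrist");cv2.imwrite("pics/w5.png",b[...,::-1]);print(s["eef_pos"],s["ee_rot"],s["qpos"],s["gripper_width"])
E
```

```text
[ 0.63318809 -0.14358334  0.0696042 ] [ 9.99968685e-01 -7.90912711e-03 -2.01947139e-04 -1.85653244e-04] [ 0.21870545  0.64201031 -0.06530209  1.70173555  0.05407293  0.80005856
 -1.45794339] 0.06015946290695474
```

View pics/w5.png

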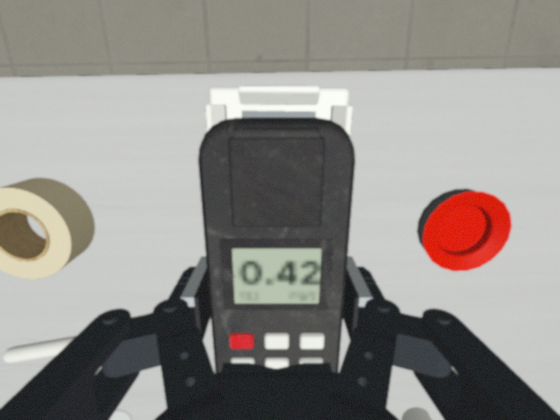

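```bash
python3 - <<'E'
from h import *
T=np.load("pics/T5.npy")
for z in(.095,.105,.11,.1155): print("meter far end",z,onz("wrist",277,119,z,T))
for z in(.024,): print("wall far outer top",onz("wrist",280,87,z,T),onz("wrist",280,105,z,T),onz("wrist",209,92,z,T),onz("wrist",351,92,z,T))
E
```

```text
meter far end 0.095 [ 0.7078 -0.1454  0.095 ]
meter far end 0.105 [ 0.7083 -0.1454  0.105 ]
meter far end 0.11 [ 0.7085 -0.1453  0.11  ]
meter far end 0.1155 [ 0.7087 -0.1453  0.1155]
wall far outer top [ 0.7233 -0.1476  0.024 ] [ 0.7129 -0.1475  0.024 ] [ 0.7211 -0.1043  0.024 ] [ 0.7198 -0.1909  0.024 ]
```

Emit:
step_arm([
  [[1,-2,-20,0,0,0,0],[1,-2,-40,0,0,0,0],[1,-2,-50,0,0,0,0],[1,-2,-56,0,0,0,0],[1,-2,-62,0,0,0,0],[1,-2,-66,0,0,0,0],[1,-2,-69,0,0,0,0],[1,-2,-70,0,0,0,0],[1,-2,-71,0,0,0,0]],
])

```text
time: 8.5
eef_pos: [0.6347, -0.1457, -0.0012]
ee_rot: [1.0, -0.008, 0.0, 0.0]
force: [0.2, -0.2, -2.3]
gripper_width: 0.0601
grasp_force: 50.4
```

Emit:
step_arm([
  [[0,0,-1,0,0,0,0],[0,0,-1,0,0,0,0],[0,0,-1,0,0,0,1],[0,0,-1,0,0,0,1],[0,0,-1,0,0,0,1],[0,0,15,0,0,0,1],[0,0,50,0,0,0,1],[0,0,100,0,0,0,1],[0,0,150,0,0,0,1],[0,0,170,0,0,0,1]],
])

```text
time: 9.75
eef_pos: [0.6365, -0.146, 0.1735]
ee_rot: [1.0, -0.008, 0.003, 0.001]
force: [0.0, 0.3, -0.3]
gripper_width: 0.0855
grasp_force: 0.0
```

```bash
python3 - <<'E'
from h import *
s=state();T=wristT(s);np.save("pics/T6.npy",T);b=capture("wrist");cv2.imwrite("pics/w6.png",b[...,::-1]);print(s["eef_pos"],s["ee_rot"],s["qpos"],s["gripper_width"])
a=capture("scene");cv2.imwrite("pics/s6.png",a[...,::-1])
o=np.hstack([cv2.resize(b[:330,100:480],(440,382)),cv2.resize(a[130:235,230:340],(360,344))[:344].copy() if 0 else cv2.resize(a[140:220,250:335],(360,382),interpolation=2)])
cv2.imwrite("pics/c6.png",o[...,::-1])
E
```

```text
[ 0.63645617 -0.14598149  0.17353431] [ 9.99958320e-01 -8.48581918e-03  3.31277045e-03  6.11856287e-04] [ 0.22516535  0.51823596 -0.07042152  1.63851774  0.04221172  0.97957936
 -1.44710425] 0.0855403105545366
```

View pics/c6.png

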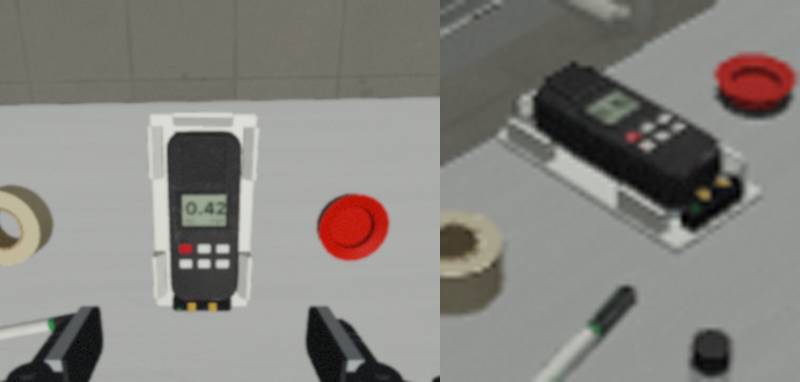

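The photometer looks level in its pocket, cover end away from the contacts. I'll check that in numbers while moving on to the green bottle.

Emit:
step_arm([
  [[-40,-20,0,0,0,0,1],[-90,-50,0,0,0,0,1],[-140,-80,0,0,0,0,1],[-185,-110,0,0,0,0,1],[-210,-125,0,0,0,0,1],[-217,-128,0,0,0,0,1],[-217,-128,0,0,0,0,1],[-217,-128,0,0,0,0,1]],
])

```text
time: 10.85
eef_pos: [0.4187, -0.2725, 0.1682]
ee_rot: [1.0, -0.007, 0.0, -0.0]
force: [0.4, 0.4, -0.4]
gripper_width: 0.0855
grasp_force: 0.0
```

```bash
cat >> h.py <<'E'
def col(im):
    H,S,V=cv2.split(cv2.cvtColor(np.ascontiguousarray(im),cv2.COLOR_RGB2HSV));b=(S>110)&(V>45)
    return dict(red=((H<8)|(H>172))&b,green=(H>45)&(H<85)&b,blue=(H>105)&(H<130)&b)
def look(name,zs,amin=20,bright=False):
    s=state();T=wristT(s);im=capture("wrist");cv2.imwrite(f"pics/{name}.png",im[...,::-1]);np.save(f"pics/T{name}.npy",T)
    print("tcp",s["eef_pos"].round(4),"t",s["time"],"yaw",np.degrees(2*np.arctan2(s["ee_rot"][1],s["ee_rot"][0])).round(2))
    for n,m in col(im).items():
        for c,st in blobs(im,m,amin):
            k=st[:2]+(st[2:4]-1)/2; print(n,c,st,*[onz("wrist",*k,z,T)[:2] for z in zs])
    return im,T
E
python3 - <<'E'
from h import *
im=load("w6");T=np.load("pics/T6.npy")
V=im.max(2)
m=(V<75).astype(np.uint8);n,l=cv2.connectedComponents(cv2.morphologyEx(m,cv2.MORPH_OPEN,np.ones((3,3))))
k=l[150,276];q=(l==k)&(np.arange(420)[:,None]<262)
print("meter mask bbox",[ (int(a.min()),int(a.max())) for a in np.nonzero(q)])
for v in (150,170,190,210,230,245):
    r=np.nonzero(q[v])[0]; print(v,r.min(),r.max(),onz("wrist",(r.min()+r.max())/2,v,.03,T))
v=np.nonzero(q)[0]; print("far",onz("wrist",276,v.min(),.036,T))
for st in blobs(im,col(im)["red"],300): print(st,onz("wrist",*(st[1][:2]+(st[1][2:4]-1)/2),.016,T))
im,T=look("w7",(.06,.066))
E
```

```text
meter mask bbox [(115, 261), (245, 306)]
150 246 306 [ 0.6757 -0.1471  0.03  ]
170 246 305 [ 0.6561 -0.1463  0.03  ]
190 247 304 [ 0.6358 -0.1459  0.03  ]
210 248 304 [ 0.6145 -0.1461  0.03  ]
230 249 304 [ 0.5924 -0.1463  0.03  ]
245 249 303 [ 0.5752 -0.1455  0.03  ]
far [ 0.7082 -0.1476  0.036 ]
(array([404.8, 195.8]), array([ 375,  168,   61,   57, 2721], dtype=int32)) [ 0.6232 -0.2829  0.016 ]
tcp [ 0.4187 -0.2725  0.1682] t 10.85 yaw -0.84
red [212.4 311.4] [ 185  288   55   48 1954] [ 0.2997 -0.206 ] [ 0.3043 -0.2076]
green [102.4  52.2] [99 50  8  6 40] [ 0.5387 -0.1404] [ 0.5378 -0.1435]
green [280.8 199.6] [273 191  16  18 229] [ 0.4179 -0.2768] [ 0.4198 -0.2767]
green [554.5 212.1] [548 202  12  21 183] [ 0.4026 -0.5241] [ 0.4049 -0.5184]
```

Emit:
step_arm([
  [[0,-4,-40,0,0,0,1],[0,-4,-80,0,0,0,1],[0,-4,-120,0,0,0,1],[0,-4,-150,0,0,0,1],[0,-4,-163,0,0,0,1],[0,-4,-163,0,0,0,0],[0,-4,-163,0,0,0,0],[0,-4,-163,0,0,0,0],[0,-4,-163,0,0,0,0],[0,-4,-163,0,0,0,0]],
], newtons=22)

```text
time: 12.15
eef_pos: [0.4183, -0.2781, 0.0067]
ee_rot: [1.0, -0.009, 0.001, 0.0]
force: [-0.2, 0.6, 7.0]
gripper_width: 0.026
grasp_force: 23.5
```

```bash
python3 - <<'E'
from h import *
look("w8",(.06,.066))
E
```

```text
tcp [ 0.4183 -0.2781  0.0067] t 12.15 yaw -0.98
green [276.3 322.2] [ 257  295   40   61 1780] [ 0.4154 -0.2784] [ 0.4203 -0.2785]
```

Emit:
step_arm([
  [[0,0,20,0,0,0,0],[0,0,60,0,0,0,0],[10,20,110,0,0,0,0],[35,75,125,0,0,0,0],[60,130,125,0,0,0,0],[85,185,125,0,0,0,0],[110,240,125,0,0,0,0],[135,295,125,0,0,0,0],[160,350,125,0,0,0,0],[183,400,125,0,0,0,0]],
])

```text
time: 13.45
eef_pos: [0.6011, 0.1245, 0.1309]
ee_rot: [1.0, -0.008, 0.0, -0.0]
force: [0.9, -0.8, -0.3]
gripper_width: 0.0261
grasp_force: 22.9
```

Emit:
step_arm([
  [[10,25,0,0,0,0,0],[20,48,0,0,0,0,0],[23,54,0,0,0,0,0],[23,54,0,0,0,0,0],[23,54,0,0,0,0,0]],
])

```text
time: 14.08
eef_pos: [0.6233, 0.1746, 0.1306]
ee_rot: [1.0, -0.009, -0.0, 0.001]
force: [0.4, -0.2, 0.5]
gripper_width: 0.0257
grasp_force: 22.9
```

```bash
python3 - <<'E'
from h import *
im,T=look("w9",(.016,))
s=state();print(s["gripper_width"],s["grasp_force"])
t=capture("top");cv2.imwrite("pics/t9.png",t[...,::-1])
E
```

```text
tcp [0.6233 0.1746 0.1306] t 14.075 yaw -1.07
green [277.7 192.8] [ 244  160   68   66 3519] [0.6272 0.1727]
green [438.7 284. ] [435 279   8  12  63] [0.5278 0.0118]
green [177.7 299. ] [143 290  63  25 728] [0.5121 0.2811]
green [276.5 322.2] [ 257  295   40   62 1786] [0.4808 0.1762]
blue [ 90.2 213.4] [  56  182   70   64 3424] [0.6102 0.3468]
0.02575572021925683 22.8727768797944
```

Emit:
step_arm([
  [[2.5,-1,-30,0,0,0,0],[2.5,-1,-60,0,0,0,0],[2.5,-1,-90,0,0,0,0],[2.5,-1,-105,0,0,0,0],[2.5,-1,-112,0,0,0,0],[2.5,-1,-115,0,0,0,0],[2.5,-1,-117,0,0,0,0],[2.5,-1,-117,0,0,0,0]],
])

```text
time: 15.18
eef_pos: [0.6264, 0.1755, 0.0142]
ee_rot: [1.0, -0.008, 0.0, -0.0]
force: [0.3, 0.6, 0.9]
gripper_width: 0.0261
grasp_force: 22.9
```

Emit:
step_arm([
  [[0,-1,-1,0,0,0,0],[0,-1,-1.5,0,0,0,0],[0,-1,-1.5,0,0,0,0.6],[0,-1,-1.5,0,0,0,1],[0,-1,-1.5,0,0,0,1],[0,-1,-1.5,0,0,0,1],[0,-1,30,0,0,0,1],[0,-1,80,0,0,0,1],[0,-1,130,0,0,0,1],[0,-1,155,0,0,0,1]],
])

```text
time: 16.42
eef_pos: [0.6273, 0.1748, 0.172]
ee_rot: [1.0, -0.008, 0.002, -0.001]
force: [-0.3, -0.1, 0.3]
gripper_width: 0.0854
grasp_force: 0.0
```

```bash
python3 - <<'E'
from h import *
im,T=look("w10",(.016,.072))
a=capture("scene");cv2.imwrite("pics/s10.png",a[...,::-1])
for n,m in col(a).items(): print(n,[(c,s[:4]) for c,s in blobs(a,m,12) if 130<c[0]<460 and 130<c[1]<310])
E
```

```text
tcp [0.6273 0.1748 0.172 ] t 16.425 yaw -0.97
red [274.1 364.8] [268 360  13  10 102] [0.3916 0.1811] [0.4485 0.1797]
green [278.5 185.6] [ 249  158   59   58 1999] [0.6266 0.1726] [0.6412 0.1727]
green [420.8 268.2] [418 264   6  10  44] [0.5276 0.0115] [0.56   0.0407]
green [203.7 305.6] [ 175  272   55   64 2443] [0.4847 0.265 ] [0.5249 0.2484]
blue [114.2 204. ] [  84  177   61   56 2649] [0.6097 0.3473] [0.6273 0.3158]
red [(array([324. , 156.7]), array([315, 152,  19,  11], dtype=int32)), (array([405.7, 209.1]), array([395, 202,  22,  15], dtype=int32)), (array([267., 246.]), array([265, 242,   5,   8], dtype=int32)), (array([267.8, 255.4]), array([264, 254,   9,   4], dtype=int32))]
green [(array([213. , 202.3]), array([211, 198,   5,   8], dtype=int32)), (array([215.9, 219.4]), array([204, 211,  23,  16], dtype=int32)), (array([219. , 262.2]), array([201, 249,  37,  28], dtype=int32))]
blue [(array([162.7, 253.9]), array([150, 245,  26,  19], dtype=int32))]
```

Emit:
step_arm([
  [[-40,2,0,0,0,0,1],[-90,4,0,0,0,0,1],[-140,6,0,0,0,0,1],[-180,7,0,0,0,0,1],[-202,7,0,0,0,0,1],[-207,7,0,0,0,0,1],[-207,7,0,0,0,0,1],[-207,7,0,0,0,0,1]],
])

```text
time: 17.52
eef_pos: [0.42, 0.1813, 0.1684]
ee_rot: [1.0, -0.009, 0.0, -0.0]
force: [-1.0, -0.5, 0.6]
gripper_width: 0.0851
grasp_force: 0.0
```

```bash
python3 - <<'E'
from h import *
for z in(.065,.072):print("bottle g",onz("scene",213,201.5,z))
print("cup g",onz("scene",215,218.5,.016))
print("red b scene",onz("scene",267,245.5,.055))
look("w11",(.045,.05,.055),12)
E
```

```text
bottle g [0.6324 0.171  0.065 ]
bottle g [0.6246 0.1765 0.072 ]
cup g [0.6242 0.1767 0.016 ]
red b scene [0.4206 0.1835 0.055 ]
tcp [0.42   0.1813 0.1684] t 17.525 yaw -1.03
red [276.3 193.6] [269 186  16  17 216] [0.42   0.1805] [0.4215 0.1805] [0.4229 0.1805]
green [458.9  75. ] [455  69   8  14  79] [0.5203 0.0268] [0.52   0.0296] [0.5196 0.0323]
green [176.  119.2] [ 131   73   91   94 6711] [0.489  0.2669] [0.4892 0.2653] [0.4894 0.2638]
blue [80.5  5.8] [ 52   0  56  16 609] [0.5748 0.3324] [0.5735 0.3297] [0.5721 0.3269]
```

Emit:
step_arm([
  [[1,0,-40,0,0,0,1],[1,0,-80,0,0,0,1],[1,0,-120,0,0,0,1],[1,0,-155,0,0,0,1],[1,0,-167,0,0,0,1],[1,0,-167,0,0,0,0],[1,0,-167,0,0,0,0],[1,0,-167,0,0,0,0],[1,0,-167,0,0,0,0],[1,0,-167,0,0,0,0]],
])

```text
time: 18.82
eef_pos: [0.4209, 0.1817, 0.0027]
ee_rot: [1.0, -0.009, 0.001, -0.0]
force: [-1.2, -0.9, 7.3]
gripper_width: 0.0256
grasp_force: 22.3
```

Emit:
step_arm([
  [[0,0,20,0,0,0,0],[0,0,60,0,0,0,0],[10,-20,110,0,0,0,0],[35,-75,125,0,0,0,0],[60,-130,125,0,0,0,0],[85,-185,125,0,0,0,0],[110,-240,125,0,0,0,0],[135,-295,125,0,0,0,0],[160,-350,125,0,0,0,0],[180,-405,125,0,0,0,0]],
])

```text
time: 20.08
eef_pos: [0.6009, -0.2254, 0.1271]
ee_rot: [1.0, -0.008, 0.001, 0.0]
force: [1.1, -0.2, 0.0]
gripper_width: 0.026
grasp_force: 21.9
```

Emit:
step_arm([
  [[12,-30,0,0,0,0,0],[19,-53,0,0,0,0,0],[21,-58,0,0,0,0,0],[21,-58,0,0,0,0,0],[21,-58,0,0,0,0,0]],
])

```text
time: 20.7
eef_pos: [0.621, -0.2799, 0.1267]
ee_rot: [1.0, -0.008, -0.0, -0.0]
force: [-0.6, -0.4, -0.9]
gripper_width: 0.0261
grasp_force: 21.9
```

```bash
python3 - <<'E'
from h import *
im,T=look("w12",(.016,))
s=state();print(s["gripper_width"],s["grasp_force"])
E
```

```text
tcp [ 0.621  -0.2799  0.1267] t 20.7 yaw -0.87
red [279.5 195.8] [ 245  163   70   67 3662] [ 0.6228 -0.2832]
red [ 97.4 217.3] [ 90 212  16  11 152] [ 0.605  -0.1155]
red [251.5 267.5] [248 263   7   9  26] [ 0.5511 -0.2547]
red [275.5 307.2] [ 257  285   38   49 1423] [ 0.5023 -0.2778]
0.026002535823117907 21.862692562281154
```

Emit:
step_arm([
  [[1.5,-3,-30,0,0,0,0],[1.5,-3,-60,0,0,0,0],[1.5,-3,-90,0,0,0,0],[1.5,-3,-105,0,0,0,0],[1.5,-3,-112,0,0,0,0],[1.5,-3,-115,0,0,0,0],[1.5,-3,-117,0,0,0,0],[1.5,-3,-117,0,0,0,0]],
])

```text
time: 21.75
eef_pos: [0.6229, -0.2848, 0.0102]
ee_rot: [1.0, -0.009, 0.0, 0.0]
force: [0.5, -0.2, 0.3]
gripper_width: 0.0264
grasp_force: 21.9
```

Emit:
step_arm([
  [[0,0,-1,0,0,0,0],[0,0,-1.5,0,0,0,0],[0,0,-1.5,0,0,0,0.6],[0,0,-1.5,0,0,0,1],[0,0,-1.5,0,0,0,1],[0,0,-1.5,0,0,0,1],[0,0,30,0,0,0,1],[0,0,80,0,0,0,1],[0,0,130,0,0,0,1],[0,0,160,0,0,0,1]],
])

```text
time: 23.0
eef_pos: [0.6235, -0.2851, 0.1728]
ee_rot: [1.0, -0.008, 0.002, 0.001]
force: [-0.3, 0.6, 0.1]
gripper_width: 0.0854
grasp_force: 0.0
```

```bash
python3 - <<'E'
from h import *
im,T=look("w13",(.016,.06))
a=capture("scene");cv2.imwrite("pics/s13.png",a[...,::-1])
print([(c,s[:4],onz("scene",*c,.06)) for c,s in blobs(a,col(a)["red"],6) if 280<c[0]<360 and 100<c[1]<200])
E
```

```text
tcp [ 0.6235 -0.2851  0.1728] t 23.0 yaw -0.97
red [273.2 186.2] [ 244  158   60   58 2175] [ 0.6226 -0.2829] [ 0.634  -0.2834]
red [118.1 204.1] [112 200  14  10 113] [ 0.6056 -0.1176] [ 0.6194 -0.1415]
green [ 22.6 272. ] [ 20 268   6   9  35] [0.5263 0.0066] [ 0.5514 -0.0348]
[(array([324.6, 144.4]), array([323, 142,   4,   5], dtype=int32), array([ 0.6227, -0.2797,  0.06  ])), (array([324.5, 151.4]), array([322, 151,   6,   2], dtype=int32), array([ 0.5944, -0.2439,  0.06  ])), (array([323.8, 157.4]), array([315, 152,  19,  11], dtype=int32), array([ 0.5727, -0.2135,  0.06  ]))]
```

Emit:
step_arm([
  [[-10,25,0,0,0,0,1],[-30,80,0,0,0,0,1],[-50,138,0,0,0,0,1],[-70,196,0,0,0,0,1],[-90,254,0,0,0,0,1],[-110,312,0,0,0,0,1],[-130,370,0,0,0,0,1],[-150,428,0,0,0,0,1],[-170,486,0,0,0,0,1],[-190,544,0,0,0,0,1]],
])

```text
time: 24.35
eef_pos: [0.4313, 0.2607, 0.1688]
ee_rot: [1.0, -0.009, -0.0, 0.0]
force: [0.8, -0.3, 0.6]
gripper_width: 0.0854
grasp_force: 0.0
```

Emit:
step_arm([
  [[-10,45,0,0,0,0,1],[-25,80,0,0,0,0,1],[-28,86,0,0,0,0,1],[-28,86,0,0,0,0,1],[-28,86,0,0,0,0,1]],
])

```text
time: 24.98
eef_pos: [0.4052, 0.3436, 0.1692]
ee_rot: [1.0, -0.01, -0.0, 0.001]
force: [-0.3, -0.5, 0.5]
gripper_width: 0.0851
grasp_force: 0.0
```

```bash
python3 - <<'E'
from h import *
im,T=look("w14",(.016,),30)
o=im[110:310,160:400];cv2.imwrite("pics/c14.png",cv2.resize(o,None,fx=3,fy=3,interpolation=2)[...,::-1])
E
```

```text
tcp [0.4052 0.3436 0.1692] t 24.975 yaw -1.1
green [348.9  99.1] [ 303   51   93   97 7076] [0.4888 0.2725]
```

View pics/c14.png

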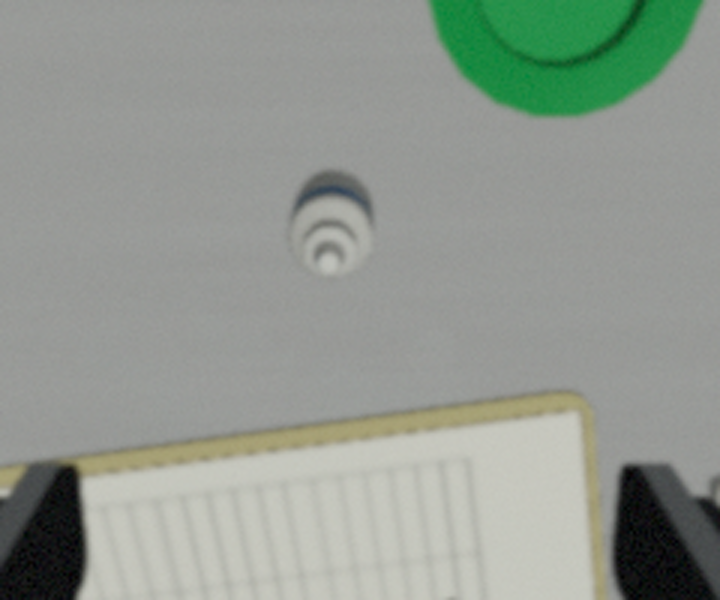

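The blue-banded bottle is at crop(332,232), with its cap tip at (330,262) and the blue band visible at (330,190).

```bash
python3 - <<'E'
from h import *
T=np.load("pics/Tw14.npy")
print(onz("wrist",269.8,197,.068,T),onz("wrist",270.3,187,.043,T))
E
```

```text
[0.4091 0.3485 0.068 ] [0.4114 0.3484 0.043 ]
```

Emit:
step_arm([
  [[5,5,-40,0,0,0,1],[5,5,-80,0,0,0,1],[5,5,-120,0,0,0,1],[5,5,-153,0,0,0,1],[5,5,-166,0,0,0,1],[5,5,-166,0,0,0,0],[5,5,-166,0,0,0,0],[5,5,-166,0,0,0,0],[5,5,-166,0,0,0,0],[5,5,-166,0,0,0,0]],
])

```text
time: 26.28
eef_pos: [0.4102, 0.3509, 0.0048]
ee_rot: [1.0, -0.008, 0.001, -0.001]
force: [-0.0, -1.1, 7.0]
gripper_width: 0.0261
grasp_force: 23.0
```

Emit:
step_arm([
  [[0,0,20,0,0,0,0],[0,0,60,0,0,0,0],[15,0,110,0,0,0,0],[60,0,125,0,0,0,0],[110,0,125,0,0,0,0],[160,0,125,0,0,0,0],[190,0,125,0,0,0,0],[199,0,125,0,0,0,0],[199,0,125,0,0,0,0],[199,0,125,0,0,0,0]],
])

```text
time: 27.52
eef_pos: [0.6069, 0.3511, 0.1287]
ee_rot: [1.0, -0.008, -0.001, -0.0]
force: [0.1, -0.5, -0.6]
gripper_width: 0.0258
grasp_force: 22.2
```

```bash
python3 - <<'E'
from h import *
im,T=look("w15",(.016,),60)
s=state();print(s["gripper_width"],s["grasp_force"])
E
```

```text
tcp [0.6069 0.3511 0.1287] t 27.525 yaw -0.87
green [471.1 169.3] [ 440  138   74   69 2281] [0.6275 0.1733]
green [518.2 189. ] [502 178  36  22 558] [0.6118 0.1317]
green [363.3 289.7] [ 335  273   61   37 1445] [0.5067 0.2624]
blue [279.2 193.8] [ 245  161   69   67 3589] [0.6098 0.348 ]
0.025724099518629057 22.247699660224498
```

Emit:
step_arm([
  [[2,-3,-30,0,0,0,0],[2,-3,-60,0,0,0,0],[2,-3,-90,0,0,0,0],[2,-3,-105,0,0,0,0],[2,-3,-112,0,0,0,0],[2,-3,-115,0,0,0,0],[2,-3,-117,0,0,0,0],[2,-3,-117,0,0,0,0]],
])

```text
time: 28.58
eef_pos: [0.6109, 0.3475, 0.0123]
ee_rot: [1.0, -0.009, 0.0, -0.0]
force: [-0.9, -0.5, -0.7]
gripper_width: 0.0261
grasp_force: 22.2
```

Emit:
step_arm([
  [[0,0,-1,0,0,0,0],[0,0,-1.5,0,0,0,0],[0,0,-1.5,0,0,0,0.6],[0,0,-1.5,0,0,0,1],[0,0,-1.5,0,0,0,1],[0,0,-1.5,0,0,0,1],[0,0,30,0,0,0,1],[0,0,80,0,0,0,1],[0,0,130,0,0,0,1],[0,0,180,0,0,0,1]],
])

```text
time: 29.82
eef_pos: [0.6104, 0.3472, 0.1932]
ee_rot: [1.0, -0.008, -0.0, 0.0]
force: [1.6, -0.2, -0.7]
gripper_width: 0.0858
grasp_force: 0.0
```

```bash
python3 - <<'E'
from h import *
a=capture("scene");t=capture("top");z=lambda i,u,v,w,h:cv2.resize(i[v:v+h,u:u+w],(266,266),interpolation=2)
w=capture("wrist")
o=np.vstack([np.hstack([z(a,135,215,60,60),z(a,190,180,60,60),z(a,295,125,60,60)]),np.hstack([z(t,140,160,60,60),z(t,200,150,60,60),z(t,310,130,90,90)])])
cv2.imwrite("pics/fin.png",o[...,::-1]);cv2.imwrite("pics/w16.png",w[...,::-1])
E
```

```text
(no output)
```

View pics/fin.png

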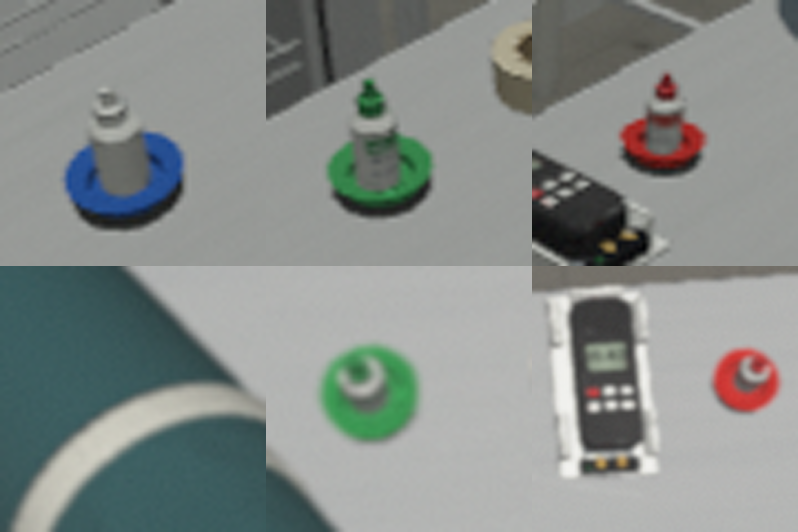

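```bash
python3 - <<'E'
from h import *
ci=camera_info("scene");W=np.linalg.inv(ci["cam_to_world"])
for x,y,h,(u0,v0) in ((.609,.3485,.068,(135,215)),(.6255,.174,.075,(190,180))):
  for z in (.006,.006+h):
    p=W@np.array([x,y,z,1]);print(((ci["fx"]*p[0]/p[2]+ci["cx"]-u0)*4.43,(ci["fy"]*p[1]/p[2]+ci["cy"]-v0)*4.43))
E
```

```text
(np.float64(126.65168998374828), np.float64(184.58090540212226))
(np.float64(104.56520035281213), np.float64(90.73999045613627))
(np.float64(114.39324192375538), np.float64(180.43730029913084))
(np.float64(102.7599859175934), np.float64(80.26146209080322))
```

The final view shows all three bottles upright in their matching cups. The blue cap at (105,90) and the green cap at (369,82) match the projections for bottles standing upright in the cup centres. The meter lies in its pocket with the cover end away from the contact block. Handing in.

```bash
python3 -c "
from station import *
print(hand_in())"
```

```text
the job is handed in; nothing more can be done
None
```

I handed the job in at about 30 s on the robot's clock: the photometer lies in the cradle with its cover end away from the contacts, the three bottles stand upright in their matching cups, the cuvette was not touched, and `hand_in()` gave no verdict.

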